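Widen the telescoping desk stand one hole and stand the power bank in it

TASK

The pink-walled desk stand is too narrow for the white power bank: squeeze its orange spring button in, slide the white sleeve outwards to widen the stand, and stop when the button has popped out through the hole of the dark lock plate, without forcing the sleeve hard against the button at any time. Then set the power bank upright on the tray between the two pink walls, without dropping it, let go, and leave the other things on the desk where they are.

Things in the scene. Friction and masses are not known exactly. Their poses are not given: they have to be found in the camera images.
- rack: the stand, fixed to the desk. Origin on the desk, straight below button and tube axis; z up; y along the tube, the way the sleeve slides to widen the stand; +x is the side where the button stands out (roughly away from the robot). A fixed steel bar along y, axis 65 mm above the desk, carries the sleeve. White tray 6 mm thick on the desk: x -136 to +39, y -124 to +36 mm
- bay_wall (a point): centre of the inner face (towards +y) of the fixed pink wall, at x = -75, y = -108 mm and 43 mm up in the stand's frame; the wall spans x -113 to +15 mm, its top is 80 mm above the desk; a grey pillar behind it at x = 0 is 86 mm tall. The power bank's place is the bay between the two pink walls, centred on x = -75 mm
- sleeve (a joint): how far the white square tube (sleeve) has slid along the stand's +y, m: about 0 at the start (button in its first hole), 0.076 at its end stop. Sleeve 27 x 27 mm outside, walls 2 mm, axis 65 mm above the desk; at 0 it covers y -95 to +73 mm. Pinch it across the stand's x with one jaw centred over the button: that presses the button flush
- sleeve_end (a point): centre of the sleeve's free (+y) end, 73 mm from the button at the start. Drawn along y in that same pinch, the sleeve's hole edge rides the button under: about 12 to 18 N of pull at first, 5 N once under (button and sleeve bear 25 N). The next hole comes after 40 to 60 mm of slide (it differs from stand to stand): the button springs out there and stops the sleeve dead. Slid fast, it can miss the hole
- button (a joint): how far the orange button is pressed in, m: 0 fully out (6 mm proud of the sleeve), 0.006 flush with the sleeve's outer face, 0.008 under the sleeve's wall, 0.0095 its stop. Spring force 3.6 N when out, 6.3 N under the wall. Button 12 mm across, holes 15 mm wide. The second hole is in the dark steel plate on the sleeve's +x face, on the -y side of the first
- button_tip (a point): tip of the orange round-headed button, 65 mm above the desk, 19.5 mm to +x of the tube's axis when out. The button is carried by the fixed bar: it does not travel along y with the sleeve
- wall_mid (a point): centre of the inner face (towards -y) of the moving pink wall, carried by the sleeve; axes as the stand's. The wall is 10 mm thick (y), 100 mm long (x, from the tube to -113 mm), from 11 to 77 mm above the desk. The bay is 53 mm wide at the start, 93 to 113 mm when widened
- bank_mid (a point): centre of the white power bank, which stands upright on the desk: 26 mm (its x) by 62 mm (its y) by 90 mm tall (its z), 0.21 kg; blue light dots on one broad face. In the bay, its 62 mm side goes along the stand's y, and its centre stands 51 mm above the desk
- water: loose water bottle, 64 mm across, 200 mm tall, clear with a blue cap; leave it alone; origin under its centre
- mug: loose white mug, 80 mm across, 90 mm tall; leave it alone; origin under its centre
- charger: loose white wall charger, 45 x 45 x 30 mm; leave it alone; origin under its centre
- earbuds: loose white earbud case, 48 x 60 x 26 mm; leave it alone; origin under its centre
- tin: loose pink round tin, 50 mm across, 40 mm tall; leave it alone; origin under its centre
- glasses: loose black glasses case, 60 x 160 x 36 mm; leave it alone; origin under its centre
There are look-alikes about, which are no part of the job. Leave any purple or red look-alike of the part that bears bank_mid alone.

How it is judged (in metres and radians):
On the way, in this order (a step that is already met when the one before it is completed fails the run):
1. the button is pressed in and the sleeve has left its first hole (value of joint button above 0.006 m and value of joint sleeve above 0.009 m), for 0.05 s.
2. the button has popped out through the lock plate's hole (value of joint button below 0.002 m and value of joint sleeve between 0.034 and 0.066 m), for 0.2 s.
At the end, for the whole second after the job is handed in: Button out (pressed in under 2 mm) in the lock plate's hole, sleeve slid 34 to 66 mm; power bank released, at rest and upright (0.1 rad) on the tray between the pink walls, square to the bay within 0.4 rad, its centre 45 to 105 mm to the -x side of the tube's axis (all of step 2 and x of bank_mid in the frame of rack between -0.105 and -0.045 m and y of bank_mid in the frame of rack above -0.085 m and y of bank_mid in the frame of wall_mid below -0.023 m and z of bank_mid in the frame of rack between 0.046 and 0.056 m and angle between bank_mid's own z axis and vertical below 0.1 rad and angle between the x axis of bank_mid and the x axis of rack, either way round below 0.4 rad and linear speed of bank below 0.02 m/s); the robot touches nothing.
It fails at once if the sleeve or its lock plate is forced against the button with more than 25 N (contact force between button and sleeve above 25 N).
It fails at once if the power bank falls freely (dropped or thrown, over 0.5 m/s) (linear speed of bank above 0.5 m/s and contact force between the fingers and bank below 0.05 N).
It fails at once if the power bank is tipped over (angle between bank_mid's own z axis and vertical above 0.6 rad).
It fails at once if another thing on the desk is moved by more than 30 mm (distance of any of water, mug, charger, earbuds, tin, glasses from where it was at the start of the episode above 0.03 m).
It also fails if it takes over 64 s, if anything falls off the work surface, if the arm or the gripper's body presses on something with over 40 N, if the wrist force passes 120 N, or if a joint passes its speed limit or range.

ROBOT

A 6-joint arm with a two-finger parallel gripper is mounted at the origin on the work surface. World frame = base frame: x ahead of the robot, y to its left, z up, the work surface at z = 0. Lengths are in m, angles in degrees, forces in N, time in s.
With the tool pointing down it reaches from about 0.3 to 0.75 m from the base axis. Payload 8.5 kg.
Tool frame: the origin (TCP) lies between the finger pads; the fingertips stand env.finger_overhang ahead of it and the grasp point (between the pads) lies 2 mm behind it (env.finger_overhang is the distance from the TCP to the fingertips, in m); z points along the fingers, y is the line along which they close (so a half turn about z gives the same grasp; the last joint's range is limited). The gripper opens to 85 mm and grips with 20 to 120 N. Pads are 22 mm wide; open, the fingers measure 114 mm over their backs; the gripper's body (76 mm by 85 mm) begins 54 mm behind the grasp point. The pads swing forward as they close: fully open they stand 13 mm farther back than shut.
Start: joints at [53.955, 21.807, 74.336, -0, 83.858, -12.336], TCP at [0.221, 0.504, 0.21] pointing down, gripper open.
Joint ranges: [-178.18, 178.18], [-50.72, 133.34], [12.68, 142.11], [-81.47, 261.47], [9.98, 163.14], [-165.26, 165.26]. Speed limits (degrees/s): [136.94, 136.94, 180, 180, 180, 180].

INTERFACE

Orientations are given as a 3x3 rotation matrix whose columns are the frame's x, y, z axes.
In Python, from rig import env gives the robot as it stands. The module is installed in compiled form; this text tells all that it offers.
- The arm moves only by the tool jog_arm, never from a script. Its arguments are lists of equal length, an entry for each row: "hand": the finger opening in m, from 0 to 0.0854; "travel": the shift along the world's x, y, z in m, a list of three; "yaw": the turn about the world's z in rad. A call has exactly 5 rows; each row shifts and turns the commanded pose from where the row before left it; what a row does not reach is not made up. A row lasts 1/8 s, in which the tool goes at most 62.5 mm and 10.7 degrees, less where a joint would pass 70% of its speed; a pose out of reach is approached as far as the arm can. A call is refused whole if a number of a shift passes 0.0625 or a number of a turn 0.188, either way. A call with a gripper value outside its range is refused whole. The fingers move at their own pace and stop on an object; "grip_force" is the grip in N (left out, the last holds). Time passes only in rows, so rows that do not move let the fingers close, or fill a call up. It gives the time, the measured TCP pose, the force, the opening and the grip force at its end, in the units of the state.
- env.observe(): the state, without advancing time (a new reading comes with each control period).
- env.get_image(name): name is "scene" or "top" or "wrist"; returns the picture (400x640x3 uint8, red, green, blue); there is no depth.
- env.calibration(name): a dict with "fx", "fy", "cx", "cy" (pixels), "position" and "rotation" of the camera in the world; the wrist camera has in their place "hand_eye" (4x4, takes a point from camera to tool coordinates, whose origin is the TCP and whose axes are the flange's). Camera axes: x right, y down, z forward; pixel columns grow to the right and rows downward; lengths in m; the calibration is good to about 2 mm. A picture is of the moment at which its call begins: read the wrist's pose just before it. calibration takes no time and is no camera call.
- env.close_job(): hands the job in; it is judged then, once.
The state is a dict: "time_s": time; "q": joint angles; "qvel": joint speeds; "joint_efforts": joint torques, N m; "position": TCP position; "tool_rot": TCP orientation; "ft_force": force on the tool from outside, world axes, zero at the start; "wrist_torque": the same for the moment, N m; "grip_width": finger opening in m; "gripper_force": force on a finger pad.
Only numpy, scipy, OpenCV 4.12 (cv2) and the standard library are available. Lean on these libraries where they do the work, as an engineer would, in place of code of your own. Each camera call takes 0.05 s, during which the arm holds its last target. There are 200 camera calls.

## Working session

There is one attempt and no reset: what is moved stays moved. The work goes in short steps, Python scripts to look and compute and a tool call to move; the robot and the scene stay as the last step left them, time stands still between calls to the robot, and variables do not carry over. Pictures are saved under pics/ and viewed, at most 10 in all, crops included, and the job is handed in when it is done.

Besides the shell and the picture viewer there is one more tool, called after ">>>" by a JSON object that holds its "method" and its "body". jog_arm: Moves the arm, as the interface text tells. Its arguments: {"type":"object","properties":{"hand":{"type":"array"},"travel":{"type":"array"},"yaw":{"type":"array"},"grip_force":{"type":"number"}},"required":["hand","travel","yaw"]}

```bash
mkdir -p pics
python3 - <<'E'
from rig import env
import cv2,numpy as np
for n in("scene","top"):
    im=env.get_image(n);cv2.imwrite(f"pics/{n}0.png",im[...,::-1])
    c=env.calibration(n);print(n,{k:np.round(v,4).tolist() for k,v in c.items()})
print(env.finger_overhang,env.calibration("wrist"))
o=env.observe();print(o)
E
```

```text
scene {'fx': 455.857, 'fy': 455.857, 'cx': 319.6569, 'cy': 200.2173, 'position': [1.5037, 0.3685, 1.2407], 'rotation': [[-0.34, 0.7164, -0.6092], [0.9404, 0.2512, -0.2295], [-0.0114, -0.6509, -0.7591]]}
top {'fx': 401.0662, 'fy': 401.0662, 'cx': 318.6929, 'cy': 202.86, 'position': [0.4693, 0.01, 1.1605], 'rotation': [[0.0202, -0.9965, 0.0812], [-0.9996, -0.0184, 0.0235], [-0.0219, -0.0816, -0.9964]]}
0.017 {'fx': 355.8458224657114, 'fy': 355.8458224657114, 'cx': 316.30815517367756, 'cy': 201.53769157714964, 'hand_eye': array([[ 1.25620619e-04, -9.50101045e-01, -3.11942284e-01,
         7.89371363e-02],
       [ 9.99999533e-01, -1.79657554e-04,  9.49898125e-04,
        -4.43196470e-04],
       [-9.58541989e-04, -3.11942257e-01,  9.50100579e-01,
        -1.64817678e-01],
       [ 0.00000000e+00,  0.00000000e+00,  0.00000000e+00,
         1.00000000e+00]])}
{'time_s': 0.1, 'q': array([ 5.39543847e+01,  2.18351873e+01,  7.43803494e+01, -8.79698714e-04,
        8.38550407e+01, -1.23343366e+01]), 'qvel': array([-0.03923298, -0.11918298, -0.19519689,  0.02623543, -0.01601205,
        0.06890567]), 'joint_efforts': array([ 3.20883068e-03, -4.49221766e+01, -2.31661087e+01, -2.01052976e-04,
        3.60966922e-03, -2.67652507e-05]), 'position': array([0.22099153, 0.50333701, 0.20929209]), 'tool_rot': array([[-9.15584028e-01,  4.02126074e-01, -7.12488952e-04],
       [ 4.02126629e-01,  9.15583510e-01, -1.00495954e-03],
       [ 2.48222700e-04, -1.20663569e-03, -9.99999241e-01]]), 'ft_force': array([ 0.1247827 ,  0.04521418, -0.30245529]), 'wrist_torque': array([-0.02492788, -0.00613882, -0.06608533]), 'gripper_force': 0.0, 'grip_width': 0.08547727478821865}
```

View pics/scene0.png

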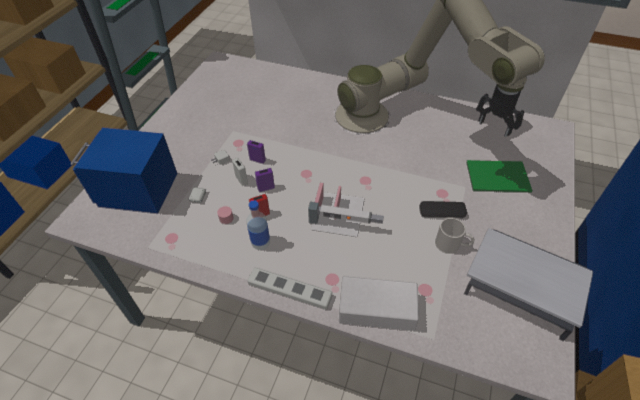

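View pics/top0.png

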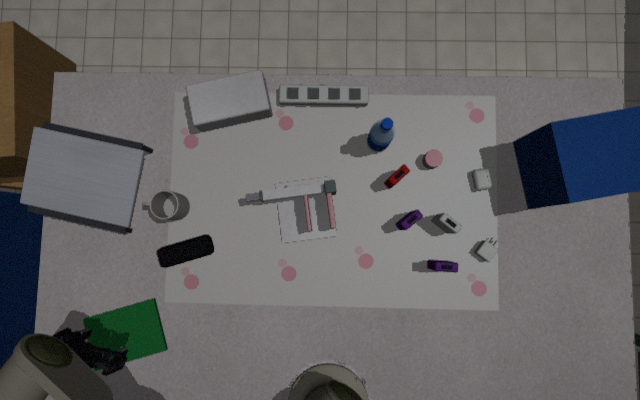

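The scene view shows the stand at about (345,208), white bank candidates near (240,170), and purple/red look-alikes at (257,151), (264,180) and (259,205). In the top view the stand is at (305,205), with purple at (409,220) and (443,266), red at (397,177), and a white upright block at (449,223). The other white things are (487,250), probably the charger, and (482,179), probably the earbuds. The white upright block fits the bank, so I'll enlarge both areas.

Run:
```python
import cv2,numpy as np
t=cv2.imread("pics/top0.png");s=cv2.imread("pics/scene0.png")
f=lambda im,x,y,w,h,k:cv2.resize(im[y:y+h,x:x+w],(w*k,h*k),interpolation=cv2.INTER_CUBIC)
a=f(t,240,165,100,85,4);b=f(t,375,150,100,75,4)
b=f(t,400,165,100,85,4);c=f(s,300,170,100,64,4);d=f(s,190,130,100,64,4)
cv2.imwrite("pics/crop0.png",np.vstack([np.hstack([a,b]),np.hstack([c,d])]))
```

```text
(no output)
```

View pics/crop0.png

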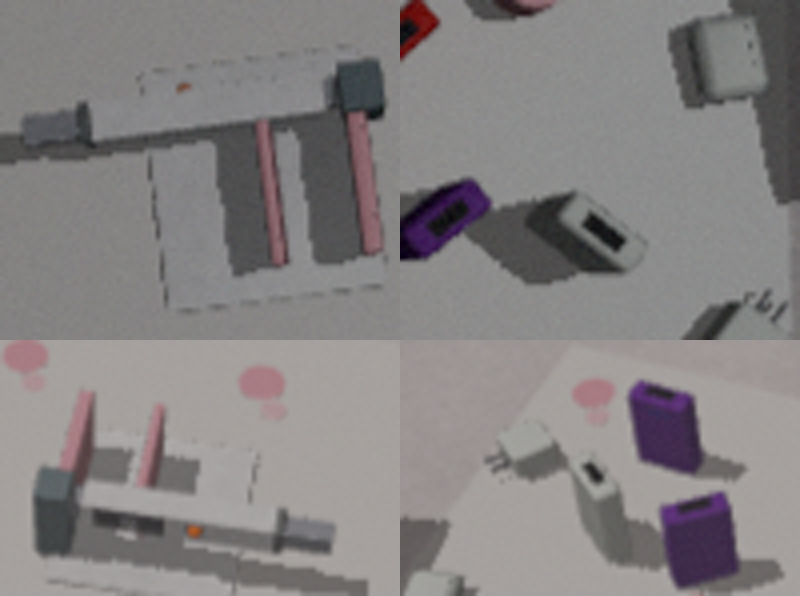

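The crop confirms that the white upright block at top (449,223) is the bank: it has the dark port on top and the bank's proportions. The purple and red ones are look-alikes, the pronged cube is the charger and the low rounded one is the earbuds. The orange button shows at top (285.5,187) and scene (348.5,218).

```bash
cat > h.py <<'E'
from rig import env
import cv2,numpy as np
def cam(n,o=None):
    c=env.calibration(n)
    if n=="wrist":
        H=c["hand_eye"];R=o["tool_rot"]@H[:3,:3];p=o["position"]+o["tool_rot"]@H[:3,3]
    else: R,p=np.array(c["rotation"]),np.array(c["position"])
    return c,R,p
def ray(C,uv):
    c,R,p=C;d=R@np.array([(uv[0]-c["cx"])/c["fx"],(uv[1]-c["cy"])/c["fy"],1]);return p,d
def onz(C,uv,z):
    p,d=ray(C,uv);return p+d*(z-p[2])/d[2]
def tri(rs):
    A=np.zeros((3,3));b=np.zeros(3)
    for p,d in rs:
        d=d/np.linalg.norm(d);M=np.eye(3)-np.outer(d,d);A+=M;b+=M@p
    x=np.linalg.solve(A,b);return x,[np.linalg.norm(np.cross(x-p,d/np.linalg.norm(d))) for p,d in rs]
def proj(C,P):
    c,R,p=C;q=R.T@(np.asarray(P)-p);return np.array([c["fx"]*q[0]/q[2]+c["cx"],c["fy"]*q[1]/q[2]+c["cy"]])
def orange(im):
    h=cv2.cvtColor(im,cv2.COLOR_BGR2HSV);return cv2.inRange(h,(5,130,110),(18,255,255))
def pink(im):
    h=cv2.cvtColor(im,cv2.COLOR_BGR2HSV);return cv2.inRange(h,(165,55,60),(180,160,255))|cv2.inRange(h,(0,55,60),(4,160,255))
def blobs(m,amin=5):
    n,_,s,c=cv2.connectedComponentsWithStats(m);return [(s[i].tolist(),c[i]) for i in range(1,n) if s[i][4]>=amin]
E
python3 - <<'E'
from h import *
np.set_printoptions(precision=4,suppress=True)
T=cam("top");S=cam("scene");t=cv2.imread("pics/top0.png");s=cv2.imread("pics/scene0.png")
for im in(t,s): print([(b[0],b[1].round(1)) for b in blobs(orange(im),3)])
m=pink(t);m[:, :295]=0;m[:,340:]=0
for b in blobs(m,30):
    print("pink",b[0],b[1].round(1), onz(T,b[1],.078))
for n,uv in dict(sleeveL=(262,193),pillar=(330,187),bank=(240+0,0)).items(): print(n,onz(T,uv,.0785))
uv=(400+205/4,165+232/4);print("bank",onz(T,uv,.09))
q=[(575,192),(648,240),(625,272),(553,222)]
for a in q: print(onz(T,(400+(a[0]-400)/4,165+a[1]/4),.09))
print("button",tri([ray(T,(285.5,186.8)),ray(S,(348.5,218))]))
E
```

```text
[]
[([347, 217, 3, 2, 6], array([348. , 217.5])), ([624, 355, 16, 45, 520], array([633. , 375.7]))]
pink [327, 193, 8, 35, 160] [330.5 209.5] [0.5401 0.0033 0.078 ]
pink [304, 195, 8, 36, 135] [307.4 212.8] [0.53   0.0656 0.078 ]
sleeveL [0.5815 0.1903 0.0785]
pillar [0.6012 0.0056 0.0785]
bank [1.1307 0.2704 0.0785]
bank [ 0.5094 -0.317   0.09  ]
[ 0.5356 -0.2974  0.09  ]
[ 0.5047 -0.3452  0.09  ]
[ 0.4833 -0.3299  0.09  ]
[ 0.5154 -0.2828  0.09  ]
button (array([0.6011, 0.1284, 0.065 ]), [np.float64(0.0002785408175265004), np.float64(0.00027854081752647704)])
```

>>> {"method": "jog_arm", "body": {"hand": [0.085,0.085,0.085,0.085,0.085], "travel": [[0.032,-0.027,0],[0.032,-0.027,0],[0.032,-0.027,0],[0.032,-0.027,0],[0.032,-0.027,0]], "yaw": [-0.07,-0.07,-0.07,-0.07,-0.07]}}

```text
time_s: 0.72
position: [0.3819, 0.3675, 0.2096]
tool_rot: [[-0.721, 0.693, -0.001], [0.693, 0.721, -0.0], [0.0, -0.001, -1.0]]
ft_force: [0.3, -0.3, 0.6]
grip_width: 0.0849
gripper_force: 0.0
```

>>> {"method": "jog_arm", "body": {"hand": [0.085,0.085,0.085,0.085,0.085], "travel": [[0.032,-0.027,0],[0.032,-0.027,0],[0.032,-0.027,0],[0.032,-0.027,0],[0.032,-0.027,0]], "yaw": [-0.07,-0.07,-0.07,-0.07,-0.07]}}

```text
time_s: 1.35
position: [0.5419, 0.2325, 0.2094]
tool_rot: [[-0.439, 0.898, -0.001], [0.898, 0.439, -0.0], [0.0, -0.001, -1.0]]
ft_force: [0.4, 0.5, 0.4]
grip_width: 0.085
gripper_force: 0.0
```

>>> {"method": "jog_arm", "body": {"hand": [0.085,0.085,0.085,0.085,0.085], "travel": [[0.032,-0.027,0],[0.032,-0.027,0],[0.032,-0.027,-0.03],[0.032,-0.027,-0.03],[0.032,-0.027,-0.03]], "yaw": [-0.07,-0.07,-0.07,-0.07,-0.07]}}

```text
time_s: 1.98
position: [0.7019, 0.0976, 0.1184]
tool_rot: [[-0.104, 0.995, -0.001], [0.995, 0.104, 0.0], [0.0, -0.001, -1.0]]
ft_force: [1.2, -0.6, 0.1]
grip_width: 0.0853
gripper_force: 0.0
```

>>> {"method": "jog_arm", "body": {"hand": [0.06,0.06,0.06,0.06,0.06], "travel": [[0,0,0],[0,0,0],[0,0,0],[0,0,0],[0,0,0]], "yaw": [0,0,0,0,0]}}

```text
time_s: 2.6
position: [0.701, 0.099, 0.1205]
tool_rot: [[-0.107, 0.994, 0.001], [0.994, 0.107, -0.0], [-0.0, 0.001, -1.0]]
ft_force: [0.1, 0.5, 0.0]
grip_width: 0.0602
gripper_force: 0.0
```

Run:
```python
from h import *
np.set_printoptions(precision=4,suppress=True)
o=env.observe();im=env.get_image("wrist")[...,::-1].copy();cv2.imwrite("pics/w1.png",im)
np.savez("w1.npz",position=o["position"],tool_rot=o["tool_rot"])
print(o["time_s"],o["position"],o["tool_rot"],o["ft_force"],o["grip_width"])
W=cam("wrist",o)
for b in blobs(orange(im),10): print(b[0],b[1])
```

```text
2.6 [0.701  0.099  0.1205] [[-0.1074  0.9942  0.0007]
 [ 0.9942  0.1074 -0.    ]
 [-0.0001  0.0007 -1.    ]] [0.1266 0.4823 0.0328] 0.060177765029875666
[155, 152, 6, 10, 40] [157.025 156.575]
```

View pics/w1.png

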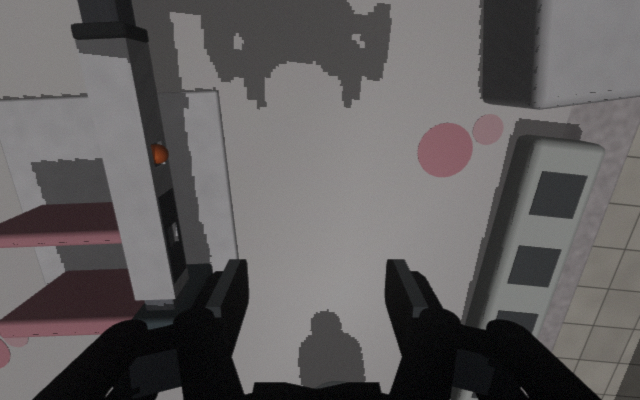

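The wrist view shows the orange button at about (160,154), the dark plate's light hole at about (175,232), and the sleeve's top face edge running from (128,45) to (173,300).

Run:
```python
from h import *
np.set_printoptions(precision=4,suppress=True)
im=cv2.imread("pics/w1.png");o=np.load("w1.npz");W=cam("wrist",o)
g=cv2.GaussianBlur(cv2.cvtColor(im,cv2.COLOR_BGR2GRAY),(3,3),0).astype(float)
def edge(rows,f,sgn,w=9):
    pts=[]
    for r in rows:
        c=int(f(r));d=sgn*np.diff(g[r,c-w:c+w+1]);i=d.argmax();pts.append((c-w+i+.5,r))
    p=np.array(pts);k=np.polyfit(p[:,1],p[:,0],1);res=p[:,0]-np.polyval(k,p[:,1])
    p=p[abs(res)<1.5];k=np.polyfit(p[:,1],p[:,0],1);return k,len(p)
R,nr=edge(range(50,285,3),lambda r:128+(r-45)*45/255,-1)
L,nl=edge(list(range(50,92,3))+list(range(165,200,3))+list(range(215,240,3)),lambda r:78+(r-40)*59/260,1)
print(R,nr,L,nl)
E_={}
for n,k in(("R",R),("L",L)):
    a=onz(W,(np.polyval(k,60),60),.0785);b=onz(W,(np.polyval(k,270),270),.0785);E_[n]=(a,b)
    d=a-b;print(n,a,b,"ang of y axis",np.degrees(np.arctan2(d[1],d[0])))
d=E_["R"][0]-E_["R"][1];d/=np.linalg.norm(d);yx=d[:2];xx=np.array([yx[1],-yx[0]])
print("width",(E_["R"][0]-E_["L"][1])[:2]@xx)
c=blobs(orange(im),10)[0][1]
# button on scene/top rays
T=cam("top");S=cam("scene")
P,e=tri([ray(W,c),ray(S,(348.5,218)),ray(T,(285.5,186.8))]);print("btn tri",P,e)
# intersect W rays with vertical planes parallel to the face
fx=E_["R"][0][:2]@xx
def onface(uv,off):
    p,d=ray(W,uv);t=(fx+off-p[:2]@xx)/(d[:2]@xx);return p+d*t
for n,uv,off in(("btn",c,.004),("hole",(175.5,232),0.),("hole+2",(175.5,232),.002)):
    q=onface(uv,off);print(n,q,"yrack",q[:2]@yx)
print(im[222:244,166:184].mean(2).astype(int))
print("sleeve axis offset along xx", fx-.0135)
b=onface(c,.004);O=b[:2]@yx*yx+(fx-.0135)*xx;print("origin",O,"xax",xx)
```

```text
[  0.1919 117.7942] 77 [ 0.2456 62.4586] 30
R [0.5915 0.1797 0.0785] [0.6106 0.0535 0.0785] ang of y axis 98.60907487742121
L [0.5635 0.1766 0.0785] [0.5841 0.0506 0.0785] ang of y axis 99.30050266376955
width 0.02658779009886831
btn tri [0.6009 0.1274 0.0668] [np.float64(0.0023137141368270797), np.float64(0.0018784873562925422), np.float64(0.0005456858468786119)]
btn [0.6035 0.1273 0.0755] yrack 0.03553060212920753
hole [0.6078 0.0722 0.0599] yrack -0.019597269674685995
hole+2 [0.6095 0.0743 0.0644] yrack -0.017769850559388293
[[ 20  20  17  20  22  21  21  27  42  41  28  24  33  57  70  69  67  69]
 [ 21  21  19  15  17  19  30  49  62  52  29  22  30  53  67  68  68  67]
 [ 18  19  20  17  17  25  45  65  65  51  40  24  28  45  67  70  68  68]
 [ 18  16  20  15  20  31  60  68  68  61  56  26  26  43  64  66  67  69]
 [ 19  17  20  21  23  34  52  71  72  66  51  23  21  38  58  68  68  69]
 [ 20  16  23  29  28  33  54  73  71  75  76  31  25  33  55  66  67  70]
 [ 18  22  22  28  27  31  48  69  72  82  91  38  20  33  56  66  70  67]
 [ 20  24  25  32  28  30  43  69  70  80
[... 474 characters left out ...]
  63  68]
 [ 21  18  21  26  28  27  28  37  62  73  80  70  39  23  25  42  65  67]
 [ 21  17  21  30  25  29  28  35  53  69  71  65  38  23  23  40  62  65]
 [ 24  18  21  26  29  32  29  33  52  69  72  64  42  24  23  34  56  66]
 [ 26  18  23  27  29  26  31  34  48  69  70  68  60  29  21  33  56  66]
 [ 30  21  23  26  28  29  29  28  43  67  69  66  58  26  20  31  53  65]
 [ 32  18  20  26  27  28  31  30  35  41  32  32  30  24  19  27  43  63]
 [ 37  18  21  21  28  30  32  26  26  25  20  20  22  20  15  22  42  64]
 [ 39  22  17  18  26  28  29  24  23  23  17  20  17  21  20  26  40  61]]
sleeve axis offset along xx 0.5982264883392746
origin [0.5862 0.1247] xax [0.9887 0.1497]
```

>>> {"method": "jog_arm", "body": {"hand": [0.06,0.06,0.06,0.06,0.06], "travel": [[-0.04,0.009,0.005],[-0.04,0.009,0],[-0.037,0.0076,0],[0,0,0],[0,0,0]], "yaw": [0.02,0.02,0.006,0,0]}}

```text
time_s: 3.28
position: [0.585, 0.1241, 0.1252]
tool_rot: [[-0.152, 0.988, 0.001], [0.988, 0.152, -0.0], [-0.0, 0.001, -1.0]]
ft_force: [0.8, 0.0, -0.5]
grip_width: 0.0602
gripper_force: 0.0
```

Run:
```python
from h import *
np.set_printoptions(precision=4,suppress=True)
o=env.observe();im=env.get_image("wrist")[...,::-1].copy();cv2.imwrite("pics/w2.png",im)
np.savez("w2.npz",position=o["position"],tool_rot=o["tool_rot"])
print(o["time_s"],o["position"],o["tool_rot"],o["ft_force"],o["grip_width"])
h=cv2.cvtColor(im,cv2.COLOR_BGR2HSV);m=cv2.inRange(h,(3,100,50),(22,255,255))
for b in blobs(m,10): print(b[0],b[1])
```

```text
3.275 [0.585  0.1241 0.1252] [[-0.1523  0.9883  0.0013]
 [ 0.9883  0.1523 -0.0001]
 [-0.0003  0.0013 -1.    ]] [ 0.8198  0.0485 -0.4517] 0.06018681014404501
[339, 202, 7, 15, 85] [341.8118 209.3059]
```

View pics/w2.png

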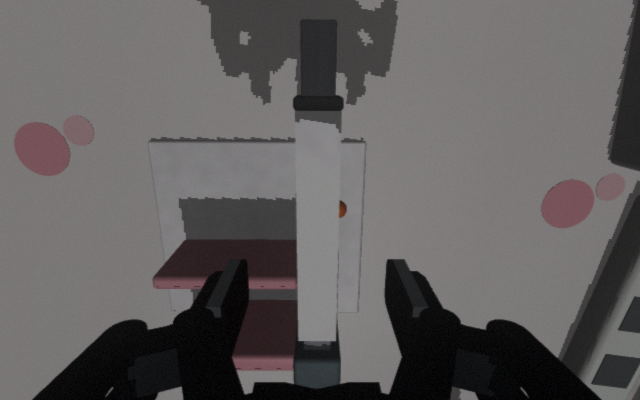

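The wrist view from above shows the sleeve almost vertical between the fingers, with columns 296–342 at the top and 299–337 at the bottom. The button is at (342,209) and the finger gap is centred at about 317.

Run:
```python
from h import *
np.set_printoptions(precision=4,suppress=True)
im=cv2.imread("pics/w2.png");o=np.load("w2.npz");W=cam("wrist",o)
g=cv2.GaussianBlur(cv2.cvtColor(im,cv2.COLOR_BGR2GRAY),(3,3),0).astype(float)
def edge(rows,f,sgn,w=6):
    p=np.array([(int(f(r))-w+(sgn*np.diff(g[r,int(f(r))-w:int(f(r))+w+1])).argmax()+.5,r) for r in rows])
    for _ in range(3):
        k=np.polyfit(p[:,1],p[:,0],1);p=p[abs(p[:,0]-np.polyval(k,p[:,1]))<1.2]
    return k,len(p)
Rt=o["tool_rot"];tp=o["position"]
L=edge(list(range(145,190,2))+list(range(205,280,2)),lambda r:296+(r-110)*3/230,1)
R=edge(list(range(145,195,2))+list(range(225,300,2)),lambda r:342-(r-110)*5/230,-1)
print(L,R)
for n,k in(("L",L[0]),("R",R[0])):
    for r in(150,209,290): print(n,r,Rt.T@(onz(W,(np.polyval(k,r),r),.0785)-tp))
for z in(.065,.0665): print("btn tool",z,Rt.T@(onz(W,(341.8,209.3),z)-tp),onz(W,(341.8,209.3),z))
```

```text
(array([  0.0154, 292.5449]), 61) (array([ -0.0335, 345.3885]), 60)
L 150 [ 0.0422 -0.012   0.0467]
L 209 [ 0.0049 -0.0121  0.0467]
L 290 [-0.0535 -0.0123  0.0467]
R 150 [0.0422 0.0152 0.0467]
R 209 [0.0049 0.0148 0.0467]
R 290 [-0.0536  0.014   0.0467]
btn tool 0.065 [-0.0001  0.0179  0.0602] [0.6028 0.1267 0.065 ]
btn tool 0.0665 [0.0005 0.0178 0.0587] [0.6026 0.1272 0.0665]
```

>>> {"method": "jog_arm", "body": {"hand": [0.06,0.06,0.06,0.06,0.06], "travel": [[0.0013,0.0002,-0.02],[0,0,-0.022],[0,0,-0.02],[0,0,0],[0,0,0]], "yaw": [-0.005,0,0,0,0]}}

```text
time_s: 3.95
position: [0.5864, 0.1242, 0.0635]
tool_rot: [[-0.147, 0.989, 0.001], [0.989, 0.147, 0.0], [-0.0, 0.001, -1.0]]
ft_force: [0.6, -0.5, 0.7]
grip_width: 0.0599
gripper_force: 0.0
```

>>> {"method": "jog_arm", "body": {"hand": [0.044,0.04,0.036,0.034,0.032], "travel": [[0,0,0],[0,0,0],[0,0,0],[0,0,0],[0,0,0]], "yaw": [0,0,0,0,0], "grip_force": 20}}

```text
time_s: 4.58
position: [0.5854, 0.1244, 0.0628]
tool_rot: [[-0.147, 0.989, -0.0], [0.989, 0.147, -0.0], [-0.0, -0.0, -1.0]]
ft_force: [0.4, 0.8, -0.3]
grip_width: 0.0317
gripper_force: 0.0
```

>>> {"method": "jog_arm", "body": {"hand": [0.03,0.028,0.026,0.024,0.024], "travel": [[0,0,0],[0,0,0],[0,0,0],[0,0,0],[0,0,0]], "yaw": [0,0,0,0,0], "grip_force": 20}}

```text
time_s: 5.2
position: [0.5854, 0.1244, 0.0628]
tool_rot: [[-0.147, 0.989, -0.0], [0.989, 0.147, 0.0], [0.0, -0.0, -1.0]]
ft_force: [0.0, 0.3, 0.8]
grip_width: 0.0238
gripper_force: 0.0
```

Run:
```python
from h import *
o=env.observe();print(o["gripper_force"],o["grip_width"],o["ft_force"],o["position"])
cv2.imwrite("pics/w3.png",env.get_image("wrist")[...,::-1])
```

```text
0.0 0.023799434712856084 [0.01724528 0.31732936 0.77233455] [0.58543486 0.12435737 0.06280556]
```

View pics/w3.png

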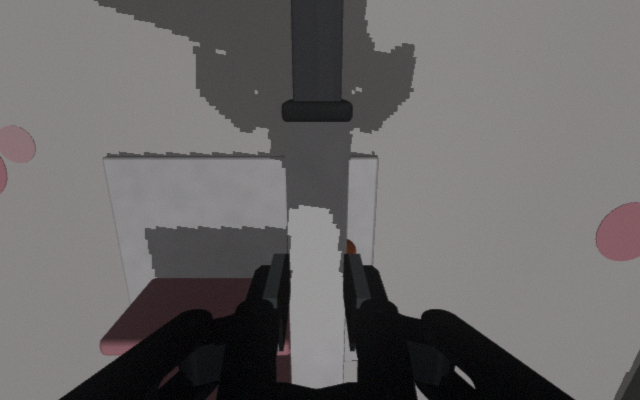

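The wrist view shows the fingers bracketing the sleeve (columns 287 and 345) while the button stays visible and unpressed at (350,247). So the tips seem to be higher than the sleeve. I'll check against the scene camera.

Run:
```python
from h import *
o=env.observe();im=env.get_image("scene")[...,::-1].copy()
S=cam("scene");R=o["tool_rot"];p=o["position"]
k=6;x0,y0,w,h=290,150,130,90
big=cv2.resize(im[y0:y0+h,x0:x0+w],None,fx=k,fy=k,interpolation=cv2.INTER_CUBIC)
for t,c in(((0,.012,.017),(0,0,255)),((0,.012,-.02),(0,255,0)),((0,.012,-.054),(255,0,0))):
    uv=(proj(S,p+R@np.array(t))-[x0,y0]+.5)*k;cv2.circle(big,tuple(int(v) for v in uv),4,c,-1);print(uv)
cv2.imwrite("pics/s3.png",big)
```

```text
[350.37519309 426.35277129]
[352.80331642 384.34951904]
[355.11687588 344.32806707]
```

View pics/s3.png

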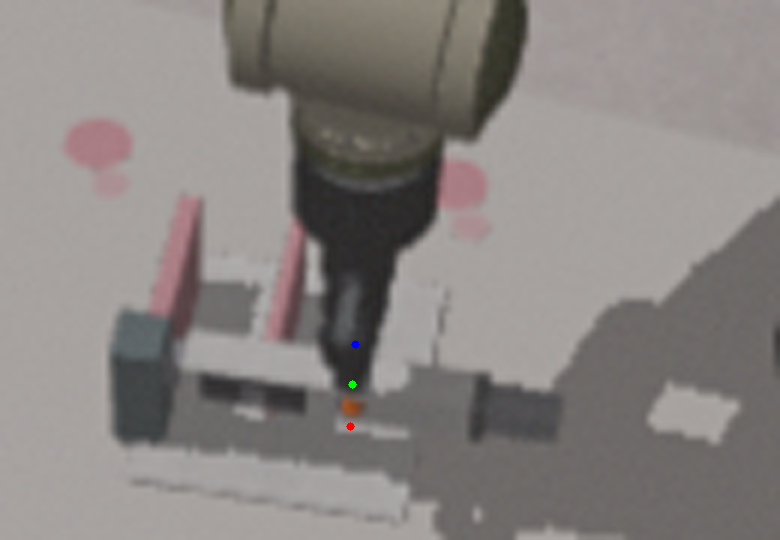

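The scene view shows the fingertip ending just above the button, at crop (348,392), where the interface would put it at (350,426). So the tips stand about 45 mm higher than stated: they are above the sleeve and the button is untouched. I'll open and descend step by step, watching the force.

>>> {"method": "jog_arm", "body": {"hand": [0.06,0.06,0.06,0.06,0.06], "travel": [[0,0,0],[0,0,0],[0,0,0],[0,0,0],[-0.0002,0.0015,0]], "yaw": [0,0,0,0,0]}}

```text
time_s: 5.92
position: [0.5853, 0.1258, 0.0628]
tool_rot: [[-0.147, 0.989, 0.0], [0.989, 0.147, 0.0], [0.0, 0.0, -1.0]]
ft_force: [0.5, 1.0, 0.4]
grip_width: 0.0599
gripper_force: 0.0
```

>>> {"method": "jog_arm", "body": {"hand": [0.06,0.06,0.06,0.06,0.06], "travel": [[0,0,-0.006],[0,0,-0.006],[0,0,-0.006],[0,0,-0.004],[0,0,0]], "yaw": [0,0,0,0,0]}}

```text
time_s: 6.55
position: [0.5851, 0.1258, 0.0405]
tool_rot: [[-0.147, 0.989, -0.001], [0.989, 0.147, 0.0], [0.0, -0.001, -1.0]]
ft_force: [-0.6, -0.2, 0.0]
grip_width: 0.0601
gripper_force: 0.0
```

Run:
```python
from h import *
o=env.observe();print(o["time_s"],o["grip_width"],o["ft_force"],o["position"])
s=env.get_image("scene")[...,::-1];w=env.get_image("wrist")[...,::-1]
s=cv2.resize(s[185:235,300:390],None,fx=6,fy=6,interpolation=cv2.INTER_CUBIC)
w=cv2.resize(w[150:350,180:460],(420,300))
c=np.zeros((600,540,3),np.uint8);c[:300]=s;c[300:,:420]=w
cv2.imwrite("pics/c4.png",c)
```

```text
6.55 0.06008533489315167 [-5.69956342e-01 -1.60722681e-01  8.52445665e-05] [0.58510649 0.12583864 0.0404538 ]
```

View pics/c4.png

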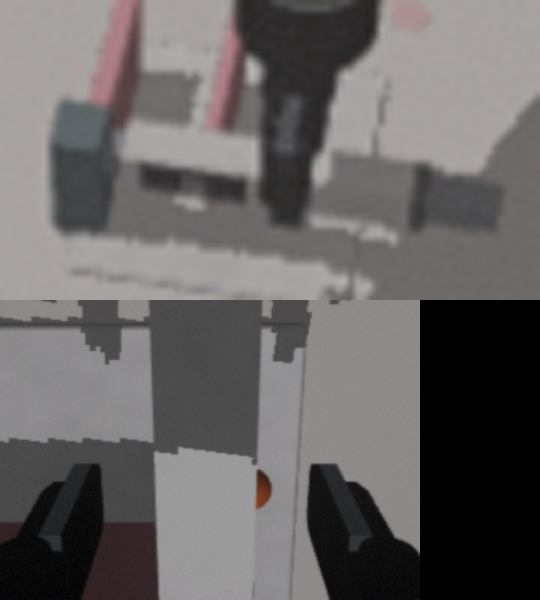

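The scene crop shows the finger now covering the button. The wrist crop shows the jaws well centred, with gaps of 53 and 51 px, and the button at (262,488) within the pad's width. I'll go about 15 mm lower and then close.

>>> {"method": "jog_arm", "body": {"hand": [0.06,0.06,0.06,0.06,0.06], "travel": [[0,0,-0.005],[0,0,-0.005],[0,0,-0.005],[0,0,0],[0,0,0]], "yaw": [0,0,0,0,0]}}

```text
time_s: 7.28
position: [0.5853, 0.1259, 0.0259]
tool_rot: [[-0.147, 0.989, 0.0], [0.989, 0.147, 0.0], [-0.0, 0.0, -1.0]]
ft_force: [-0.4, -0.6, 1.1]
grip_width: 0.0597
gripper_force: 0.0
```

>>> {"method": "jog_arm", "body": {"hand": [0.046,0.042,0.039,0.037,0.035], "travel": [[0,0,0],[0,0,0],[0,0,0],[0,0,0],[0,0,0]], "yaw": [0,0,0,0,0], "grip_force": 20}}

```text
time_s: 7.9
position: [0.5861, 0.126, 0.0263]
tool_rot: [[-0.147, 0.989, 0.002], [0.989, 0.147, 0.0], [-0.0, 0.002, -1.0]]
ft_force: [3.4, 0.6, 1.0]
grip_width: 0.035
gripper_force: 2.0
```

>>> {"method": "jog_arm", "body": {"hand": [0.033,0.031,0.029,0.027,0.025], "travel": [[0,0,0],[0,0,0],[0,0,0],[0,0,0],[0,0,0]], "yaw": [0,0,0,0,0], "grip_force": 20}}

```text
time_s: 8.52
position: [0.5854, 0.1258, 0.026]
tool_rot: [[-0.148, 0.989, 0.001], [0.989, 0.148, -0.0], [-0.0, 0.0, -1.0]]
ft_force: [5.0, 0.7, 4.7]
grip_width: 0.0266
gripper_force: 20.6
```

>>> {"method": "jog_arm", "body": {"hand": [0.02,0.02,0.02,0.02,0.02], "travel": [[0,0,0],[0,0,0],[-0.0001,0.0007,0],[-0.0001,0.0007,0],[-0.0001,0.0007,0]], "yaw": [0,0,0,0,0], "grip_force": 40}}

```text
time_s: 9.15
position: [0.5853, 0.1267, 0.0261]
tool_rot: [[-0.147, 0.989, 0.001], [0.989, 0.147, -0.002], [-0.002, 0.0, -1.0]]
ft_force: [5.3, -5.8, 5.5]
grip_width: 0.0262
gripper_force: 41.1
```

>>> {"method": "jog_arm", "body": {"hand": [0.02,0.02,0.02,0.02,0.02], "travel": [[-0.0001,0.0006,0],[-0.0001,0.0006,0],[-0.0001,0.0006,0],[-0.0001,0.0006,0],[-0.0001,0.0006,0]], "yaw": [0,0,0,0,0], "grip_force": 40}}

```text
time_s: 9.78
position: [0.5848, 0.1297, 0.0261]
tool_rot: [[-0.147, 0.989, 0.001], [0.989, 0.147, -0.002], [-0.002, 0.0, -1.0]]
ft_force: [4.2, -6.7, 5.9]
grip_width: 0.0265
gripper_force: 41.0
```

>>> {"method": "jog_arm", "body": {"hand": [0.02,0.02,0.02,0.02,0.02], "travel": [[-0.0001,0.0006,0],[-0.0001,0.0006,0],[-0.0001,0.0006,0],[-0.0001,0.0006,0],[-0.0001,0.0006,0]], "yaw": [0,0,0,0,0], "grip_force": 40}}

```text
time_s: 10.4
position: [0.5846, 0.1315, 0.0261]
tool_rot: [[-0.147, 0.989, 0.001], [0.989, 0.147, -0.004], [-0.004, 0.0, -1.0]]
ft_force: [5.7, -13.8, 4.4]
grip_width: 0.0263
gripper_force: 40.3
```

>>> {"method": "jog_arm", "body": {"hand": [0.02,0.02,0.02,0.02,0.02], "travel": [[-0.0001,0.0008,0],[-0.0001,0.0008,0],[-0.0001,0.0008,0],[-0.0001,0.0008,0],[-0.0001,0.0008,0]], "yaw": [0,0,0,0,0], "grip_force": 40}}

```text
time_s: 11.02
position: [0.5838, 0.1368, 0.0261]
tool_rot: [[-0.147, 0.989, 0.001], [0.989, 0.147, -0.002], [-0.002, 0.0, -1.0]]
ft_force: [4.3, -6.5, 5.5]
grip_width: 0.0265
gripper_force: 40.4
```

Run:
```python
from h import *
o=env.observe();print(o["time_s"],o["grip_width"],o["ft_force"],o["position"])
im=env.get_image("wrist")[...,::-1].copy();cv2.imwrite("pics/w5.png",im)
h=cv2.cvtColor(im,cv2.COLOR_BGR2HSV);m=cv2.inRange(h,(3,100,50),(22,255,255));print([(b[0],b[1].round(1)) for b in blobs(m,4)])
T=cv2.imread("pics/top0.png");t=env.get_image("top")[...,::-1].copy();cv2.imwrite("pics/t5.png",t)
m=pink(t);m[:, :270]=0;m[:,340:]=0
for b in blobs(m,30): print("pink",b[0],b[1].round(1),onz(cam("top"),b[1],.078))
```

```text
11.025 0.026502591821738544 [ 4.29596229 -6.52713335  5.49404786] [0.58375818 0.1368156  0.02608052]
[]
pink [279, 116, 14, 14, 150] [285.6 122.6] [0.77800331 0.13139389 0.078     ]
pink [327, 193, 8, 35, 162] [330.5 209.8] [0.53931352 0.00316449 0.078     ]
pink [300, 196, 8, 36, 143] [303.4 213.5] [0.5277281  0.07630551 0.078     ]
pink [287, 267, 9, 14, 103] [290.6 273.5] [0.36647374 0.10671687 0.078     ]
```

>>> {"method": "jog_arm", "body": {"hand": [0.02,0.02,0.02,0.02,0.02], "travel": [[-0.0003,0.002,0],[-0.0003,0.002,0],[-0.0003,0.002,0],[-0.0003,0.002,0],[-0.0003,0.002,0]], "yaw": [0,0,0,0,0], "grip_force": 30}}

```text
time_s: 11.75
position: [0.5823, 0.1468, 0.0261]
tool_rot: [[-0.147, 0.989, 0.001], [0.989, 0.147, -0.002], [-0.002, 0.0, -1.0]]
ft_force: [4.7, -5.8, 5.2]
grip_width: 0.0264
gripper_force: 40.3
```

>>> {"method": "jog_arm", "body": {"hand": [0.02,0.02,0.02,0.02,0.02], "travel": [[-0.0003,0.002,0],[-0.0003,0.002,0],[-0.0003,0.002,0],[-0.0003,0.002,0],[-0.0003,0.002,0]], "yaw": [0,0,0,0,0], "grip_force": 20}}

```text
time_s: 12.38
position: [0.5808, 0.1568, 0.0261]
tool_rot: [[-0.147, 0.989, 0.001], [0.989, 0.147, -0.002], [-0.002, 0.0, -1.0]]
ft_force: [4.3, -5.1, 6.1]
grip_width: 0.0266
gripper_force: 40.3
```

>>> {"method": "jog_arm", "body": {"hand": [0.02,0.02,0.02,0.02,0.02], "travel": [[-0.0002,0.0015,0],[-0.0002,0.0015,0],[-0.0002,0.0015,0],[-0.0002,0.0012,0],[-0.0001,0.001,0]], "yaw": [0,0,0,0,0], "grip_force": 20}}

```text
time_s: 13.0
position: [0.5798, 0.1635, 0.0261]
tool_rot: [[-0.147, 0.989, 0.0], [0.989, 0.147, -0.002], [-0.002, 0.0, -1.0]]
ft_force: [3.9, -7.1, 6.4]
grip_width: 0.0267
gripper_force: 40.4
```

```bash
cat > chk.py <<'E'
from h import *
o=env.observe();print(o["time_s"],o["grip_width"],o["ft_force"].round(1),o["position"].round(4))
ya=np.array([-.147,.989]);print("tcp slide",(o["position"][:2]-[.5854,.1258])@ya)
t=env.get_image("top")[...,::-1].copy();m=pink(t);m[:, :270]=0;m[:,325:]=0;m[:190]=0;m[250:]=0
for b in blobs(m,30): print("wall slide by top",np.linalg.norm(onz(cam("top"),b[1],.078)-[.5300,.0656,.078]),b[0])
s=env.get_image("scene")[...,::-1].copy();cv2.imwrite("pics/s_last.png",s)
h=cv2.cvtColor(s,cv2.COLOR_BGR2HSV);m=cv2.inRange(h,(4,110,60),(20,255,255));m[:200]=0;m[235:]=0;m[:,:320]=0;m[:,380:]=0
print("orange scene",[(b[0],b[1].round(1)) for b in blobs(m,1)])
E
python3 chk.py
```

```text
13.0 0.026682909762158966 [ 3.9 -7.1  6.4] [0.5798 0.1635 0.0261]
tcp slide 0.0381000091515312
wall slide by top 0.03693205248358743 [290, 197, 9, 36, 160]
orange scene []
```

>>> {"method": "jog_arm", "body": {"hand": [0.02,0.02,0.02,0.02,0.02], "travel": [[-0.0001,0.0007,0],[-0.0001,0.0007,0],[-0.0001,0.0007,0],[-0.0001,0.0007,0],[-0.0001,0.0007,0]], "yaw": [0,0,0,0,0]}}

```text
time_s: 13.72
position: [0.5792, 0.167, 0.0261]
tool_rot: [[-0.147, 0.989, 0.0], [0.989, 0.147, -0.002], [-0.002, -0.0, -1.0]]
ft_force: [3.8, -6.3, 6.3]
grip_width: 0.0266
gripper_force: 40.4
```

>>> {"method": "jog_arm", "body": {"hand": [0.02,0.02,0.02,0.02,0.02], "travel": [[-0.0001,0.0007,0],[-0.0001,0.0007,0],[-0.0001,0.0007,0],[-0.0001,0.0007,0],[-0.0001,0.0007,0]], "yaw": [0,0,0,0,0]}}

```text
time_s: 14.35
position: [0.5787, 0.1705, 0.0261]
tool_rot: [[-0.147, 0.989, 0.0], [0.989, 0.147, -0.002], [-0.002, -0.0, -1.0]]
ft_force: [3.9, -5.9, 5.7]
grip_width: 0.0266
gripper_force: 40.4
```

>>> {"method": "jog_arm", "body": {"hand": [0.02,0.02,0.02,0.02,0.02], "travel": [[-0.0001,0.0005,0],[-0.0001,0.0006,0],[-0.0001,0.0005,0],[-0.0001,0.0006,0],[-0.0001,0.0006,0]], "yaw": [0,0,0,0,0]}}

```text
time_s: 14.98
position: [0.5783, 0.1735, 0.0261]
tool_rot: [[-0.147, 0.989, 0.0], [0.989, 0.147, -0.002], [-0.002, 0.0, -1.0]]
ft_force: [5.2, -5.4, 5.9]
grip_width: 0.0264
gripper_force: 40.4
```

>>> {"method": "jog_arm", "body": {"hand": [0.02,0.02,0.02,0.02,0.02], "travel": [[-0.0001,0.0005,0],[-0.0001,0.0005,0],[-0.0001,0.0005,0],[-0.0001,0.0005,0],[-0.0001,0.0005,0]], "yaw": [0,0,0,0,0]}}

```text
time_s: 15.6
position: [0.5778, 0.1767, 0.0261]
tool_rot: [[-0.147, 0.989, 0.001], [0.989, 0.147, -0.0], [-0.0, 0.001, -1.0]]
ft_force: [4.7, -0.9, 5.0]
grip_width: 0.0267
gripper_force: 40.3
```

```bash
python3 chk.py
```

```text
15.6 0.02667983657618615 [ 4.7 -0.9  5. ] [0.5778 0.1767 0.0261]
tcp slide 0.05149025212551214
wall slide by top 0.050011991158325324 [285, 198, 9, 36, 169]
orange scene [([347, 216, 3, 3, 7], array([348., 217.]))]
```

The force fell to about 0 and the orange button shows again at scene (348,217) with a slide of about 50 mm, so it has popped through the plate. I'll release, lift and go to the bank.

>>> {"method": "jog_arm", "body": {"hand": [0.032,0.04,0.05,0.06,0.06], "travel": [[0,0,0],[0,0,0],[0,0,0],[0,0,0],[0,0,0]], "yaw": [0,0,0,0,0]}}

```text
time_s: 16.32
position: [0.5774, 0.177, 0.0258]
tool_rot: [[-0.147, 0.989, -0.0], [0.989, 0.147, -0.0], [0.0, -0.0, -1.0]]
ft_force: [0.4, -0.5, 0.1]
grip_width: 0.0601
gripper_force: 0.0
```

>>> {"method": "jog_arm", "body": {"hand": [0.06,0.06,0.06,0.06,0.06], "travel": [[0,0,0.01],[0,0,0.025],[0,0,0.025],[0,0,0.025],[0,0,0.025]], "yaw": [0,0,0,0,0]}}

```text
time_s: 16.95
position: [0.5775, 0.177, 0.1375]
tool_rot: [[-0.147, 0.989, 0.001], [0.989, 0.147, 0.0], [-0.0, 0.001, -1.0]]
ft_force: [-0.1, 0.2, -0.6]
grip_width: 0.06
gripper_force: 0.0
```

>>> {"method": "jog_arm", "body": {"hand": [0.06,0.06,0.06,0.06,0.06], "travel": [[-0.007,-0.049,0],[-0.007,-0.049,0],[-0.007,-0.049,0],[-0.007,-0.049,0],[-0.007,-0.049,0]], "yaw": [-0.072,-0.072,-0.072,-0.072,-0.072]}}

```text
time_s: 17.58
position: [0.5422, -0.0696, 0.1367]
tool_rot: [[0.213, 0.977, 0.001], [0.977, -0.213, -0.0], [-0.0, 0.001, -1.0]]
ft_force: [0.4, 0.9, 0.6]
grip_width: 0.06
gripper_force: 0.0
```

>>> {"method": "jog_arm", "body": {"hand": [0.06,0.06,0.06,0.06,0.06], "travel": [[-0.007,-0.049,0],[-0.007,-0.049,0],[-0.007,-0.049,0],[-0.007,-0.049,0],[-0.007,-0.049,0]], "yaw": [-0.072,-0.072,-0.072,-0.072,-0.072]}}

```text
time_s: 18.2
position: [0.5072, -0.3147, 0.1367]
tool_rot: [[0.543, 0.84, 0.001], [0.84, -0.543, -0.001], [-0.0, 0.001, -1.0]]
ft_force: [0.8, -0.3, -0.3]
grip_width: 0.0602
gripper_force: 0.0
```

>>> {"method": "jog_arm", "body": {"hand": [0.06,0.06,0.06,0.06,0.06], "travel": [[0,0,0],[0,0,0],[0,0,0],[0,0,0],[0,0,0]], "yaw": [0,0,0,0,0]}}

```text
time_s: 18.82
position: [0.5078, -0.3125, 0.136]
tool_rot: [[0.541, 0.841, 0.0], [0.841, -0.541, -0.0], [0.0, 0.0, -1.0]]
ft_force: [0.0, -0.1, -0.2]
grip_width: 0.06
gripper_force: 0.0
```

```bash
python3 chk.py
python3 - <<'E'
from h import *
o=env.observe();im=env.get_image("wrist")[...,::-1].copy();cv2.imwrite("pics/w6.png",im)
np.savez("w6.npz",position=o["position"],tool_rot=o["tool_rot"]);print(o["tool_rot"].round(3))
E
```

```text
18.825 0.06004294398705441 [ 0.  -0.1 -0.2] [ 0.5078 -0.3125  0.136 ]
tcp slide -0.42204960604456565
wall slide by top 0.05150976633663321 [285, 198, 8, 36, 169]
orange scene [([347, 216, 4, 3, 9], array([348.1, 217.1]))]
[[ 0.541  0.841 -0.   ]
 [ 0.841 -0.541 -0.   ]
 [-0.    -0.    -1.   ]]
```

View pics/w6.png

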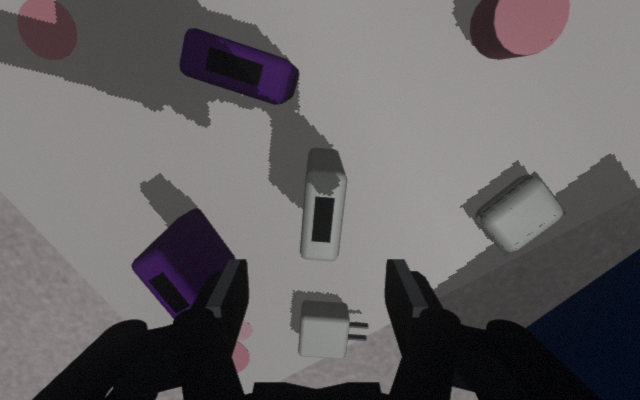

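The wrist view shows the white bank's top with its dark port at (323,219). The charger is behind it at (325,330) and a purple look-alike is to the left at (180,265), clear of the left finger.

Run:
```python
from h import *
np.set_printoptions(precision=4,suppress=True)
im=cv2.imread("pics/w6.png");o=np.load("w6.npz");W=cam("wrist",o)
g=cv2.cvtColor(im,cv2.COLOR_BGR2GRAY)
m=np.zeros_like(g);m[192:248,306:342]=(g[192:248,306:342]<60)*255
b=max(blobs(m,50),key=lambda b:b[0][4]);print(b)
cn=max(cv2.findContours(m,0,2)[0],key=cv2.contourArea)
def tool(uv,z): return o["tool_rot"].T@(onz(W,uv,z)-o["position"])
q=np.array([tool(p,.09)[:2] for p in cn[:,0].astype(float)]);r=cv2.minAreaRect((q*1e4).astype(np.float32));print("port tool mm",np.array(r[0])/10,np.array(r[1])/10,r[2])
# bright top face contour
mm=np.zeros_like(g);mm[140:270,290:360]=(g[140:270,290:360]>125)*255
for r_ in range(180,262,8):
    c=np.where((g[r_,290:360]>115))[0]; print(r_,290+c.min() if len(c) else None,290+c.max() if len(c) else None, g[r_,294:356:4])
```

```text
([312, 197, 22, 45, 803], array([322.264 , 218.9763]))
port tool mm [-1.165   4.9261] [29.8491 11.5277] 4.866796493530273
180 341 359 [ 79  78  78  61  71  78  76  74  76  76  75  75 132 106 145 144]
188 310 359 [ 78  80  77  80 119 118  76  79  75  77  85 146 132 117 147 148]
196 310 359 [ 77  76  80  91 121 125 104 132 133 134 144 146 128 143 146 147]
204 290 359 [137  81  75  97 129  99  28  24  25  27 118 143 123 144 147 145]
212 290 359 [142 140 126 100 132  54  26  26  28  24 143 135 108 146 145 146]
220 290 359 [142 145  79 107 137  33  27  27  26  30 146 133 109 144 146 146]
228 290 359 [143 147  70 113 134  29  28  26  25  39 147 130 141 146 145 146]
236 290 359 [140 143  79 118 134  27  26  26  29  82 141 125 144 146 145 144]
244 290 359 [144 141  89 123 138 139 141 140 145 144 140 113 145 145 147 147]
252 290 359 [142 142  98 131 139 138 142 141 143 148 136 105 142 145 145 145]
260 290 359 [141 140 144 140 139 134 130 125 125 127 127 145 147 145 145 146]
```

>>> {"method": "jog_arm", "body": {"hand": [0.06,0.06,0.06,0.06,0.06], "travel": [[0.0037,-0.0035,0],[0,0,-0.02],[0,0,-0.03],[0,0,-0.03],[0,0,0]], "yaw": [-0.085,0,0,0,0]}}

```text
time_s: 19.6
position: [0.5104, -0.3158, 0.0541]
tool_rot: [[0.611, 0.792, -0.003], [0.792, -0.611, 0.003], [0.0, -0.004, -1.0]]
ft_force: [0.2, -0.3, -0.7]
grip_width: 0.0601
gripper_force: 0.0
```

>>> {"method": "jog_arm", "body": {"hand": [0.06,0.06,0.06,0.052,0.046], "travel": [[0,0,-0.012],[0,0,-0.012],[0,0,-0.012],[0,0,0],[0,0,0]], "yaw": [0,0,0,0,0]}}

```text
time_s: 20.23
position: [0.5114, -0.3167, 0.0201]
tool_rot: [[0.611, 0.792, 0.0], [0.792, -0.611, -0.0], [-0.0, 0.001, -1.0]]
ft_force: [-0.2, 0.7, 0.7]
grip_width: 0.046
gripper_force: 0.0
```

>>> {"method": "jog_arm", "body": {"hand": [0.042,0.038,0.034,0.031,0.029], "travel": [[0,0,0],[0,0,0],[0,0,0],[0,0,0],[0,0,0]], "yaw": [0,0,0,0,0], "grip_force": 30}}

```text
time_s: 20.85
position: [0.5112, -0.3165, 0.0198]
tool_rot: [[0.611, 0.792, -0.0], [0.792, -0.611, 0.0], [0.0, -0.0, -1.0]]
ft_force: [0.1, -0.0, 0.2]
grip_width: 0.0287
gripper_force: 0.0
```

>>> {"method": "jog_arm", "body": {"hand": [0.027,0.025,0.022,0.02,0.02], "travel": [[0,0,0],[0,0,0],[0,0,0],[0,0,0],[0,0,0]], "yaw": [0,0,0,0,0], "grip_force": 30}}

```text
time_s: 21.48
position: [0.5112, -0.3165, 0.0198]
tool_rot: [[0.611, 0.792, -0.0], [0.792, -0.611, 0.0], [0.0, -0.0, -1.0]]
ft_force: [-0.6, 0.7, 0.1]
grip_width: 0.0255
gripper_force: 29.9
```

>>> {"method": "jog_arm", "body": {"hand": [0.018,0.018,0.018,0.018,0.018], "travel": [[0,0,0.005],[0,0,0.02],[0,0,0.03],[0,0,0.035],[0,0,0.035]], "yaw": [0,0,0,0,0]}}

```text
time_s: 22.1
position: [0.5111, -0.3165, 0.1461]
tool_rot: [[0.611, 0.792, -0.0], [0.792, -0.611, -0.0], [-0.0, -0.0, -1.0]]
ft_force: [0.2, 0.5, -2.6]
grip_width: 0.0257
gripper_force: 29.8
```

>>> {"method": "jog_arm", "body": {"hand": [0.018,0.018,0.018,0.018,0.018], "travel": [[0.001,0.025,0],[0.001,0.037,0],[0.001,0.04,0],[0.001,0.04,0],[0.001,0.04,0]], "yaw": [0.08,0.08,0.08,0.08,0.08]}}

```text
time_s: 22.72
position: [0.5161, -0.1333, 0.1451]
tool_rot: [[0.252, 0.968, 0.0], [0.968, -0.252, -0.0], [-0.0, 0.0, -1.0]]
ft_force: [-0.2, -0.5, -1.7]
grip_width: 0.0256
gripper_force: 29.9
```

>>> {"method": "jog_arm", "body": {"hand": [0.018,0.018,0.018,0.018,0.018], "travel": [[0.001,0.04,0],[0.001,0.04,0],[0.001,0.04,0],[0.0008,0.04,0],[0,0.0326,0]], "yaw": [0.08,0.08,0.08,0.08,0.085]}}

```text
time_s: 23.35
position: [0.5199, 0.0596, 0.1451]
tool_rot: [[-0.151, 0.989, 0.0], [0.989, 0.151, 0.0], [0.0, 0.0, -1.0]]
ft_force: [0.6, -0.5, -2.6]
grip_width: 0.0255
gripper_force: 29.9
```

>>> {"method": "jog_arm", "body": {"hand": [0.018,0.018,0.018,0.018,0.018], "travel": [[0,0,0],[0,0,0],[0,0,0],[0,0,0],[0,0,0]], "yaw": [0,0,0,0,0]}}

```text
time_s: 23.98
position: [0.5201, 0.0577, 0.1448]
tool_rot: [[-0.147, 0.989, -0.0], [0.989, 0.147, -0.0], [-0.0, -0.0, -1.0]]
ft_force: [-0.1, 0.5, -2.3]
grip_width: 0.0257
gripper_force: 29.9
```

```bash
python3 chk.py
python3 - <<'E'
from h import *
o=env.observe();im=env.get_image("wrist")[...,::-1].copy();cv2.imwrite("pics/w7.png",im)
np.savez("w7.npz",position=o["position"],tool_rot=o["tool_rot"]);print(o["tool_rot"].round(3))
W=cam("wrist",o);O=np.array([.586,.1245]);xx=np.array([.989,.147]);yy=np.array([-.147,.989])
R=lambda P:((P[:2]-O)@xx,(P[:2]-O)@yy)
print("tcp in rack",R(o["position"]))
m=pink(im)
for b in blobs(m,150): 
    print(b[0],b[1].round(1),np.round(R(onz(W,b[1],.078)),4))
def w(x,y,z): return [*(O+x*xx+y*yy),z]
for n,P in dict(fix=w(-.113,-.108,.08),mov=w(-.113,-.0045,.077),mov2=w(-.02,-.0045,.077),btn=w(.0195,0,.065)).items(): 
    u=proj(W,P);print(n,u);cv2.circle(im,tuple(int(v) for v in u),3,(0,255,0),-1)
cv2.imwrite("pics/w7m.png",im)
E
```

```text
23.975 0.02571290879984596 [-0.1  0.5 -2.3] [0.5201 0.0577 0.1448]
tcp slide -0.057793144663225715
orange scene [([347, 216, 4, 3, 9], array([348.1, 217.1]))]
[[-0.147  0.989 -0.   ]
 [ 0.989  0.147  0.   ]
 [ 0.    -0.    -1.   ]]
tcp in rack (np.float64(-0.0750130583549447), np.float64(-0.05621938702624643))
[107, 50, 54, 56, 2341] [133.8  77.7] [-0.1863  0.0271]
[258, 110, 154, 16, 2131] [336.7 117.2] [-0.0612  0.0034]
[627, 117, 13, 41, 365] [634.4 138.5] [ 0.1319 -0.01  ]
[382, 273, 14, 17, 198] [389.4 280.4] [-0.0202 -0.1142]
[155, 293, 42, 31, 761] [172.4 306.1] [-0.1832 -0.1363]
fix [262.95024738 274.23392169]
mov [256.15009921 129.65101128]
mov2 [400.25422495 129.66411975]
btn [455.37607315 120.77634582]
```

View pics/w7m.png

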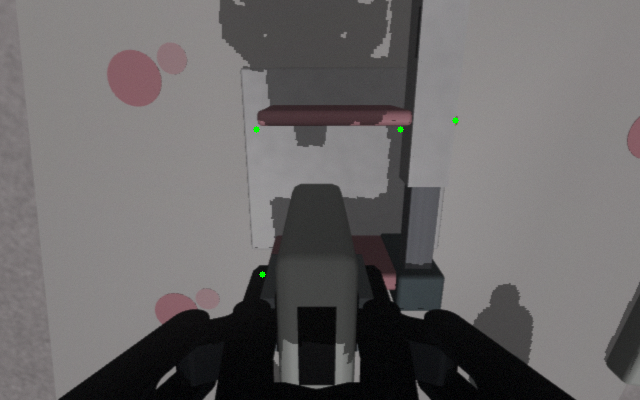

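The view shows the bank held square over the bay. The moving wall's inner edge is at row 125 against 129 predicted, and the bank will sit with about 20 mm of clearance on each side. Lowering now.

>>> {"method": "jog_arm", "body": {"hand": [0.018,0.018,0.018,0.018,0.018], "travel": [[0,0.001,-0.02],[0,0,-0.025],[0,0,-0.025],[0,0,-0.025],[0,0,-0.015]], "yaw": [0,0,0,0,0]}}

```text
time_s: 24.75
position: [0.5197, 0.0591, 0.0337]
tool_rot: [[-0.147, 0.989, -0.001], [0.989, 0.147, 0.0], [0.0, -0.001, -1.0]]
ft_force: [-0.4, 0.2, -1.3]
grip_width: 0.0256
gripper_force: 29.9
```

>>> {"method": "jog_arm", "body": {"hand": [0.018,0.018,0.018,0.018,0.018], "travel": [[0,0,-0.003],[0,0,-0.002],[0,0,-0.001],[0,0,-0.001],[0,0,0]], "yaw": [0,0,0,0,0]}}

```text
time_s: 25.38
position: [0.5201, 0.059, 0.028]
tool_rot: [[-0.147, 0.989, 0.0], [0.989, 0.147, -0.0], [-0.0, 0.0, -1.0]]
ft_force: [-0.4, -0.3, -3.3]
grip_width: 0.0255
gripper_force: 29.9
```

>>> {"method": "jog_arm", "body": {"hand": [0.018,0.018,0.018,0.018,0.018], "travel": [[0,0,-0.0007],[0,0,-0.0007],[0,0,-0.0006],[0,0,-0.0003],[0,0,0]], "yaw": [0,0,0,0,0]}}

```text
time_s: 26.0
position: [0.52, 0.0591, 0.0258]
tool_rot: [[-0.148, 0.989, 0.0], [0.989, 0.148, -0.0], [-0.0, 0.0, -1.0]]
ft_force: [-1.7, -0.3, 2.4]
grip_width: 0.0257
gripper_force: 30.5
```

It has touched the tray, with the vertical force going from −2.3 to +2.4 N. Releasing gently, then lifting clear.

>>> {"method": "jog_arm", "body": {"hand": [0.027,0.029,0.033,0.04,0.046], "travel": [[0,0,0],[0,0,0],[0,0,0],[0,0,0],[0,0,0]], "yaw": [0,0,0,0,0]}}

```text
time_s: 26.62
position: [0.52, 0.0591, 0.0255]
tool_rot: [[-0.147, 0.989, -0.0], [0.989, 0.147, -0.0], [-0.0, -0.0, -1.0]]
ft_force: [0.1, 0.5, 0.3]
grip_width: 0.0463
gripper_force: 0.0
```

>>> {"method": "jog_arm", "body": {"hand": [0.05,0.05,0.05,0.05,0.05], "travel": [[0,0,0],[0,0,0.01],[0,0,0.025],[0,0,0.04],[0,0,0.04]], "yaw": [0,0,0,0,0]}}

```text
time_s: 27.25
position: [0.5199, 0.0591, 0.1424]
tool_rot: [[-0.147, 0.989, 0.0], [0.989, 0.147, 0.0], [-0.0, 0.0, -1.0]]
ft_force: [1.4, -0.2, 0.7]
grip_width: 0.0502
gripper_force: 0.0
```

>>> {"method": "jog_arm", "body": {"hand": [0.05,0.05,0.05,0.05,0.05], "travel": [[-0.02,0,0.03],[-0.03,0,0.02],[-0.03,0,0],[-0.03,0,0],[0,0,0]], "yaw": [0,0,0,0,0]}}

```text
time_s: 27.88
position: [0.4088, 0.0592, 0.1914]
tool_rot: [[-0.147, 0.989, 0.001], [0.989, 0.147, -0.0], [-0.0, 0.001, -1.0]]
ft_force: [0.6, 0.3, -0.5]
grip_width: 0.0497
gripper_force: 0.0
```

```bash
python3 chk.py
python3 - <<'E'
from h import *
np.set_printoptions(precision=4,suppress=True)
o=env.observe();O=np.array([.586,.1245]);xx=np.array([.989,.147]);yy=np.array([-.147,.989])
Rk=lambda P:np.array([(P[:2]-O)@xx,(P[:2]-O)@yy])
for n in("top","wrist"):
    im=env.get_image(n)[...,::-1].copy();C=cam(n,o);cv2.imwrite(f"pics/f_{n}.png",im)
    c=proj(C,[*(O-.075*xx-.055*yy),.096]);k=np.abs(proj(C,[*(O-.075*xx-.040*yy),.096])-proj(C,[*(O-.075*xx-.070*yy),.096])).max()
    g=cv2.cvtColor(im,cv2.COLOR_BGR2GRAY);u,v=c.astype(int);r=int(k*1.2);m=np.zeros_like(g)
    m[max(v-r,0):v+r,u-r:u+r]=((g[max(v-r,0):v+r,u-r:u+r]<50)*255)
    print(n,"expected port px",c)
    for b in blobs(m,8):
        q=[Rk(onz(C,p,.096)) for p in np.argwhere(cv2.connectedComponents(m)[1]>0)[:, ::-1].astype(float)] if 0 else None
        print(b[0],b[1].round(1),Rk(onz(C,b[1],.096)))
E
```

```text
27.875 0.049696841265392325 [ 0.6  0.3 -0.5] [0.4088 0.0592 0.1914]
tcp slide -0.039867034084453384
wall slide by top 0.051752533993199686 [285, 198, 8, 36, 162]
orange scene [([347, 216, 4, 3, 9], array([348.1, 217.1]))]
top expected port px [309.3826 216.2191]
[305, 214, 10, 5, 34] [309.4 216.2] [-0.0749 -0.055 ]
wrist expected port px [453.8797 213.5616]
[410, 170, 86, 86, 3145] [439.5 220. ] [-0.0856 -0.0603]
[457, 170, 4, 4, 9] [458.7 171.3] [-0.0755 -0.0213]
[447, 197, 19, 36, 536] [455.5 214.4] [-0.0736 -0.0557]
```

Both cameras put the bank's port at rack (−0.075, −0.055) at top height, so it is upright and in place. The button is visible, the slide is about 51 mm, and the arm touches nothing.

```bash
python3 -c "
from rig import env
print(env.close_job())"
```

```text
the job is handed in; nothing more can be done
None
```

The stand is widened by about 51 mm with the button popped out through the lock plate's hole, the power bank stands upright in the bay, and the job is handed in; no verdict came back, and I did not re-measure the other things on the desk.

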